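# Put the reference pieces back in their holders

### The job

Put the four loose steel reference pieces away: the round block, the square block, the knobbed weight and the long bar each go into the wooden holder whose recess matches its shape and size, lying flat on the recess floor (the weight upright). They are precision pieces, so set them down rather than drop them, and leave the loupe and the dial gauge where they are.

Things in the scene. Friction and masses are not known exactly. Their poses are not given: they have to be found in the camera images.
- round_block: Loose round steel hardness test block, a disc 58 mm in diameter and 18 mm high, about 0.37 kg. Origin at the centre of its underside, z up.
- square_block: Loose square steel hardness test block, 44 x 44 mm (sides along its x and y) and 18 mm high, about 0.27 kg. Origin at the centre of its underside, z up.
- knob_weight: Loose steel balance weight standing upright: cylinder 32 mm in diameter and 40 mm high, above it a neck 14 mm in diameter and 10 mm high and a knob 22 mm in diameter and 8 mm high; 58 mm high in all, about 0.28 kg. Origin at the centre of its underside, z up.
- bar: Loose steel setting bar, 90 mm long (its x) by 24 mm wide (its y) by 18 mm high, about 0.3 kg. Origin at the centre of its underside, z up.
- round_holder: Holder of the round block: board 96 x 96 mm, recess round, 74 mm in diameter. Fixed wooden board, 10 mm thick, with one recess 4 mm deep in the middle of its top (recess floor, dark grey felt, 6 mm above the bench; 8 mm spare on every side of its piece). Origin at the centre of the board's underside, z up; its sides run along x and y.
- square_holder: Holder of the square block: board 84 x 84 mm, recess square, 60 x 60 mm. Fixed wooden board, 10 mm thick, with one recess 4 mm deep in the middle of its top (recess floor, dark grey felt, 6 mm above the bench; 8 mm spare on every side of its piece). Origin at the centre of the board's underside, z up; its sides run along x and y.
- weight_holder: Holder of the knobbed weight: board 70 x 70 mm, recess round, 48 mm in diameter. Fixed wooden board, 10 mm thick, with one recess 4 mm deep in the middle of its top (recess floor, dark grey felt, 6 mm above the bench; 8 mm spare on every side of its piece). Origin at the centre of the board's underside, z up; its sides run along x and y.
- bar_holder: Holder of the bar: board 130 mm (its x) by 62 mm (its y), recess oblong, 106 mm (x) by 40 mm (y). Fixed wooden board, 10 mm thick, with one recess 4 mm deep in the middle of its top (recess floor, dark grey felt, 6 mm above the bench; 8 mm spare on every side of its piece). Origin at the centre of the board's underside, z up; its sides run along x and y.
- loupe: Bystander, to be left alone: loose black stand magnifier with a clear waist, 42 mm in diameter and 42 mm high. Origin at the centre of its underside, z up.
- dial_gauge: Bystander, to be left alone: loose dial gauge lying on its back, a round metal case 44 mm in diameter and 20 mm high with a white face, and a stem 8 mm in diameter that reaches 54 mm from the centre of the case along its +x. Origin at the centre of the case's underside, z up.
Not all that is in view belongs to the job. Leave any purple or red look-alike of the knob_weight alone.

How it is judged:
At the end, for the whole second after the job is handed in: Each of the four pieces stands in its own holder: its centre within 12 mm of the holder's centre, its underside on the recess floor (less than 8.5 mm above the holder's underside), tilted less than 0.08 rad and at rest (under 0.02 m/s) (horizontal distance between round_block and round_holder below 0.012 m and z of round_block in the frame of round_holder below 0.0085 m and angle between each of round_block, square_block, knob_weight, bar's own z axis and vertical below 0.08 rad and linear speed of each of round_block, square_block, knob_weight, bar below 0.02 m/s and horizontal distance between square_block and square_holder below 0.012 m and z of square_block in the frame of square_holder below 0.0085 m and horizontal distance between knob_weight and weight_holder below 0.012 m and z of knob_weight in the frame of weight_holder below 0.0085 m and horizontal distance between bar and bar_holder below 0.012 m and z of bar in the frame of bar_holder below 0.0085 m); the robot touches nothing.
It fails at once if a reference piece is dropped: it falls free by more than about 25 mm ((linear speed of round_block above 0.7 m/s and contact force between round_block and the fingers below 0.05 N) or (linear speed of square_block above 0.7 m/s and contact force between square_block and the fingers below 0.05 N) or (linear speed of knob_weight above 0.7 m/s and contact force between knob_weight and the fingers below 0.05 N) or (linear speed of bar above 0.7 m/s and contact force between bar and the fingers below 0.05 N)).
It fails at once if the loupe or the dial gauge is shifted by more than 20 mm (distance of any of loupe, dial_gauge from where it was at the start of the episode above 0.02 m).
It also fails if it takes over 109 s, if anything falls off the work surface, if the arm or the gripper's body presses on something with over 40 N, if the wrist force passes 120 N, or if a joint passes its speed limit or range.

### The arm

A 7-joint arm with a two-finger parallel gripper is mounted at the origin on the work surface. World frame = base frame: x ahead of the robot, y to its left, z up, the work surface at z = 0. Lengths are in m, angles in rad, forces in N, time in s.
With the tool pointing down it reaches from about 0.425 to 0.925 m from the base axis. Payload 6.8 kg.
Tool frame: the origin (TCP) lies midway between the tips of the shut fingers; the grasp point (between the pads) lies 19 mm behind it; z points along the fingers, x is the direction in which the jaws open and shut, and the axes are right-handed (so a half turn about z gives the same grasp; the last joint's range is limited). The gripper opens to 85 mm and grips with 20 to 120 N. Pads are 22 mm wide; open, the fingers measure 114 mm over their backs; the gripper's body (76 mm by 85 mm) begins 54 mm behind the grasp point. The pads swing forward as they close: fully open they stand 13 mm farther back than shut.
Start: joints at [-0.108, 0.477, 0.022, 1.555, -0.011, 1.109, -0.083], TCP at [0.675, 0, 0.231] pointing down, gripper open.
Joint ranges: [-2.96, 2.96], [-0.34, 2.1], [-1.41, 1.46], [0.24, 2.44], [-1.37, 4.51], [0.17, 1.92], [-2.96, 2.96]. Speed limits (rad/s): [2.39, 2.39, 3.14, 3.14, 3.14, 3.14, 3.14].

### API

Orientations are given as a unit quaternion [w, x, y, z].
In Python, from station import bot, imaging, nets gives the robot as it stands. The module is installed in compiled form; this text tells all that it offers.
- The arm moves only by the tool apply_moves, never from a script. Its argument "moves" is text: rows parted by semicolons, each of 7 numbers parted by spaces: the gripper command: -1 is fully open, 1 is shut, values between are in proportion, then the shift along the tool's x, y, z normalised to -1 to 1, where 1 is 120 mm, then the turn, a rotation vector about the tool's x, y, z normalised to -1 to 1, where 1 is 4 degrees. In form: hand dx dy dz rx ry rz; .... A call has 1 to 12 rows; each row shifts and turns the commanded pose from where the row before left it, along the tool's axes as they then stand; what a row does not reach is not made up. A row lasts 1/12 s, in which the tool goes at most 41.7 mm and 7.16 degrees, less where a joint would pass 70% of its speed; a pose out of reach is approached as far as the arm can. A call with a number of a shift or a turn outside -1 to 1 is refused whole. A call with a gripper value outside its range is refused whole. The fingers move at their own pace and stop on an object; "force" is the grip in N (left out, the last holds). Time passes only in rows, so rows that do not move let the fingers close. It gives the time, the measured TCP pose, the force and the opening at its end, in the units of the state.
- bot.get_obs(): the state, without advancing time (a new reading comes with each control period).
- imaging.read_camera(name): name is "scene" or "side" or "wrist"; returns a dict with "image" (384x512x3 uint8, red, green, blue), "fx", "fy", "cx", "cy" (pixels), "dist_coeffs" ([k1, k2, p1, p2, k3] as OpenCV has them; the pictures are not rectified), "view" (4x4, takes a point from world to camera coordinates); the wrist camera has in their place "mount" (4x4, takes a point from camera to tool coordinates, whose origin is the TCP and whose axes are the tool frame's). Camera axes: x right, y down, z forward; pixel columns grow to the right and rows downward; lengths in m; the calibration is good to about 2 mm. A picture is of the moment at which its call begins: read the wrist's pose just before it. There is no depth.
- bot.hand_in(): hands the job in, once; it reports no verdict.
Trained networks look in a picture, given as the dict that the camera call returned (one of the last four; its "shot" number tells which), for a name from the list of things; names that differ only in an ending like _2 or _b are one class to them, and where a whole thing is asked for, a point or a joint stands for the part that bears it (a point fixed in the world has none). Each returns a list of dicts, best first, with "score" (0 to 1); they miss things now and then, are a little off and sometimes report something else, mostly with a low value. They report only what shows in the picture. A call takes as long as a camera call. They do not tell look-alikes from the thing itself.
- nets.spot_in(picture, name): "rect" ([left, top, right, bottom] in pixels, round what is visible of it).
- nets.outline_of(picture, name): "region" (384x512 bool, what is visible of it) and "rect" ([left, top, right, bottom] in pixels, round what is visible of it).
- nets.spot_point(picture, name): "location" ([column, row] in pixels: a listed point, or the origin of a listed thing).
The state is a dict: "t": time; "q": joint angles; "joint_vel": joint speeds; "joint_torque": joint torques, N m; "eef_pos": TCP position; "tool_rot": TCP orientation; "contact_force": force on the tool from outside, world axes, zero at the start; "torque": the same for the moment, N m; "gripper_width": opening from 0.0 (shut) to 1.0 (fully open).
Only numpy, scipy, OpenCV 4.12 (cv2) and the standard library are available. Lean on these libraries where they do the work, as an engineer would, in place of code of your own. Each camera call takes 0.05 s, during which the arm holds its last target.

## Working session

There is one attempt and no reset: what is moved stays moved. The work goes in short steps, Python scripts to look and compute and a tool call to move; the robot and the scene stay as the last step left them, time stands still between calls to the robot, and variables do not carry over. Pictures are saved under pics/ and viewed, and the job is handed in when it is done.

Besides the shell and the picture viewer there is one more tool, called as name(argument=value, ...) on one line, values as JSON. apply_moves: Moves the arm, as the interface text tells. Scaled input: -1 to 1 covers 120 mm each way for a shift and 4 degrees each way for a turn. Its arguments: {"type":"object","properties":{"moves":{"type":"string"},"force":{"type":"number"}},"required":["moves"]}

```bash
mkdir -p pics
python3 - <<'E'
from station import bot, imaging, nets
import cv2, numpy as np
o=bot.get_obs(); print({k:np.round(v,3) for k,v in o.items()})
for n in ["scene","side","wrist"]:
    p=imaging.read_camera(n)
    cv2.imwrite(f"pics/{n}0.png",p["image"][:,:,::-1])
    print(n,p["fx"],p["fy"],p["cx"],p["cy"],p["dist_coeffs"],np.round(p.get("view",p.get("mount")),3).tolist())
E
```

```text
{'t': np.float64(0.0), 'q': array([-0.108,  0.478,  0.022,  1.556, -0.011,  1.109, -0.083]), 'joint_vel': array([ 0.002,  0.   ,  0.002,  0.001,  0.001, -0.001,  0.001]), 'joint_torque': array([-1.0000e-03, -5.9644e+01,  1.6080e+00, -2.8119e+01,  1.2000e-02,
        9.0000e-03,  0.0000e+00]), 'eef_pos': array([ 0.674, -0.   ,  0.23 ]), 'tool_rot': array([ 0.   ,  1.   , -0.   , -0.001]), 'contact_force': array([-0.019,  0.509, -0.205]), 'torque': array([-0.023,  0.003, -0.047]), 'gripper_width': np.float64(0.999)}
scene 407.98218816796384 407.98218816796384 261.16175700193344 195.83448165287135 [-0.08517483  0.          0.          0.          0.        ] [[-0.46, 0.888, 0.012, 0.264], [0.719, 0.381, -0.582, -0.342], [-0.522, -0.259, -0.813, 1.709], [0.0, 0.0, 0.0, 1.0]]
side 379.6066831495432 379.6066831495432 250.8694455632834 186.09263798864666 [-0.05509079  0.          0.          0.          0.        ] [[0.855, -0.518, -0.016, -0.485], [-0.413, -0.663, -0.625, 0.223], [0.313, 0.541, -0.781, 0.914], [0.0, 0.0, 0.0, 1.0]]
wrist 282.9704955069543 282.9704955069543 260.54009448723264 189.01787888955795 [-0.05995634  0.          0.          0.          0.        ] [[1.0, 0.0, -0.0, 0.001], [-0.0, 0.947, 0.32, -0.083], [0.0, -0.32, 0.947, -0.143], [0.0, 0.0, 0.0, 1.0]]
```

View pics/scene0.png

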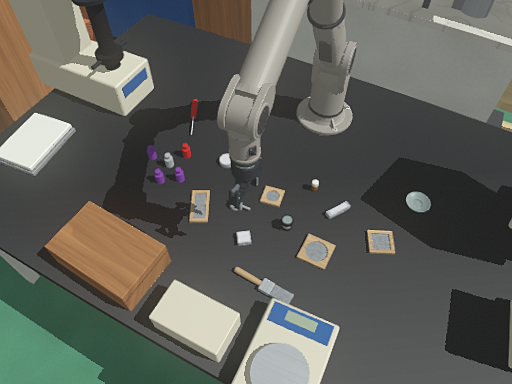

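View pics/side0.png

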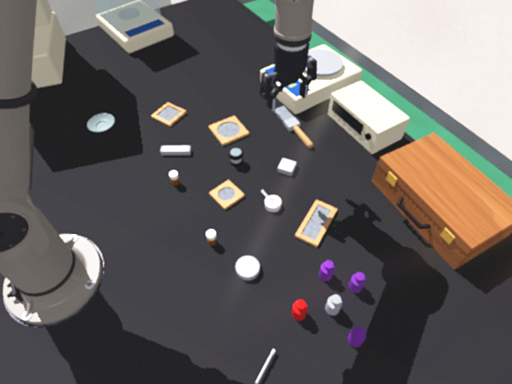

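View pics/wrist0.png

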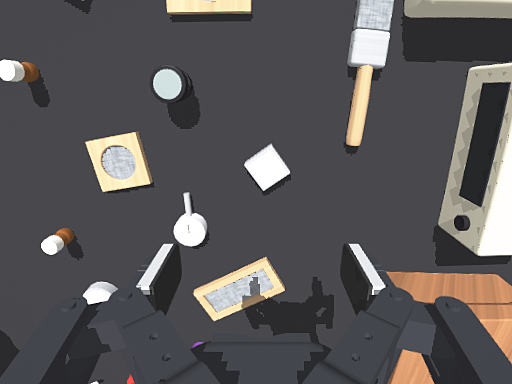

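The side view shows the bar (176,151), square block (287,167), round block (248,267) and silver weight (334,304), which has purple and red look-alikes around it. The holders are at (168,113), (229,130), (227,194) and (316,222), the loupe at (236,156) and the gauge at (272,203). Next I'll fit the known shapes to the outlines.

```bash
cat > h.py <<'E'
from station import bot, imaging, nets
import cv2, numpy as np
from scipy.optimize import minimize
from scipy.spatial.transform import Rotation as R
def box(a,b,h,z0=0): return [np.array([[sx*a/2,sy*b/2,z] for sx in(-1,1) for sy in(-1,1) for z in(z0,z0+h)])]
def cyl(d,h,z0=0):
    t=np.linspace(0,2*np.pi,24,endpoint=False)
    return [np.array([[d/2*np.cos(a),d/2*np.sin(a),z] for z in(z0,z0+h) for a in t])]
SH=dict(round_block=cyl(.058,.018),square_block=box(.044,.044,.018),
 knob_weight=cyl(.032,.04)+cyl(.014,.01,.04)+cyl(.022,.008,.05),bar=box(.09,.024,.018),
 round_holder=box(.096,.096,.01),square_holder=box(.084,.084,.01),weight_holder=box(.07,.07,.01),
 bar_holder=box(.13,.062,.01),loupe=cyl(.042,.042),
 dial_gauge=cyl(.044,.02)+[c for c in box(.054,.008,.008,.006)])
SH['dial_gauge'][1]=SH['dial_gauge'][1]+np.array([.027,0,0])
def shot(n):
    o=bot.get_obs(); p=imaging.read_camera(n)
    if n=="wrist":
        T=np.eye(4);q=o["tool_rot"];T[:3,:3]=R.from_quat([q[1],q[2],q[3],q[0]]).as_matrix();T[:3,3]=o["eef_pos"]
        p["V"]=np.linalg.inv(T@np.array(p["mount"]))
    else: p["V"]=np.array(p["view"])
    p["K"]=np.array([[p["fx"],0,p["cx"]],[0,p["fy"],p["cy"]],[0,0,1]]);p["name"]=n
    return p
def proj(p,X):
    V=p["V"];return cv2.projectPoints(np.asarray(X,float).reshape(-1,1,3),cv2.Rodrigues(V[:3,:3])[0],V[:3,3],p["K"],np.array(p["dist_coeffs"]))[0][:,0]
def ray(p,uv,z):
    u=cv2.undistortPoints(np.array([[uv]],float),p["K"],np.array(p["dist_coeffs"]))[0,0]
    Ri=p["V"][:3,:3].T;c=-Ri@p["V"][:3,3];d=Ri@np.array([u[0],u[1],1]);return c+d*(z-c[2])/d[2]
def world(name,x,y,a,z0=0):
    c,s=np.cos(a),np.sin(a);M=np.array([[c,-s,0],[s,c,0],[0,0,1]])
    return [P@M.T+np.array([x,y,z0]) for P in SH[name]]
S=4
def render(p,name,x,y,a,rect,z0=0):
    l,t,r,b=rect;m=np.zeros((int((b-t)*S),int((r-l)*S)),np.uint8)
    for P in world(name,x,y,a,z0):
        uv=((proj(p,P)+.5-[l,t])*S*16).astype(np.int32)
        cv2.fillConvexPoly(m,cv2.convexHull(uv),1,shift=4)
    return m
def fit(name,views,z0=0,yaw=True,x0=None):
    """views: list of (pic,region)"""
    dat=[]
    for p,reg in views:
        ys,xs=np.nonzero(reg);l,t,r,b=max(xs.min()-12,0),max(ys.min()-12,0),min(xs.max()+13,512),min(ys.max()+13,384)
        dat.append((p,(l,t,r,b),np.kron(reg[t:b,l:r],np.ones((S,S)))>0,(xs.mean(),ys.mean())))
    h=max(P[:,2].max() for P in SH[name])/2
    if x0 is None: x0=np.mean([ray(d[0],d[3],z0+h)[:2] for d in dat],0)
    def cost(v):
        c=0
        for p,rc,m,_ in dat:
            r=render(p,name,v[0]/1000,v[1]/1000,v[2]/50,rc,z0)>0
            c+=1-(r&m).sum()/max((r|m).sum(),1)
        return c/len(dat)
    best=None
    for a in (np.arange(0,np.pi*(2 if name=='dial_gauge' else 1),np.pi/8) if yaw else [0]):
        s=np.array([x0[0]*1000,x0[1]*1000,a*50])
        if best is not None and False: pass
        res=minimize(cost,s,method="Nelder-Mead",options=dict(initial_simplex=s+np.array([[0,0,0],[6,0,0],[0,6,0],[0,0,10.]]),xatol=.1,fatol=1e-4,maxiter=120))
        if best is None or res.fun<best.fun: best=res
    v=best.x;return v[0]/1000,v[1]/1000,v[2]/50,1-best.fun
E
cat > s1.py <<'E'
from h import *
ps={n:shot(n) for n in ["scene","side","wrist"]}
print(bot.get_obs()['t'])
for name in SH:
    vs=[]
    for n,p in ps.items():
        out=nets.outline_of(p,name)
        for k,o in enumerate(out[:6 if name=='knob_weight' else 2]):
            ys,xs=np.nonzero(o["region"]);w=ray(p,(xs.mean(),ys.mean()),.01)
            col=p["image"][o["region"]].mean(0).astype(int)
            print("  ",name,n,round(o["score"],2),np.round(o["rect"]).astype(int).tolist(),np.round(w[:2],3),col,len(xs))
            if name=='knob_weight':
                if col.max()-col.min()<35 and o["score"]>.4 and not any(p is q[0] for q in vs): vs.append((p,o["region"]))
            elif k==0 and o["score"]>.4: vs.append((p,o["region"]))
    yaw=name not in('round_block','knob_weight','loupe')
    for v in vs: print("     single",v[0]["name"],np.round(fit(name,[v],yaw=yaw),3))
    if len(vs)>1: print(name,"JOINT",np.round(fit(name,vs,yaw=yaw),4))
print(bot.get_obs()['t'])
E
time python3 s1.py
```

```text
0.3
   round_block side 0.71 [236, 255, 260, 281] [ 0.417 -0.229] [234 234 237] 467
   round_block wrist 0.55 [81, 284, 119, 304] [ 0.416 -0.214] [226 228 230] 532
     single side [ 0.417 -0.227  0.078  0.936]
     single wrist [ 0.418 -0.228  0.468  0.482]
round_block JOINT [ 0.417  -0.2274  0.0791  0.7076]
   square_block scene 0.48 [240, 228, 251, 247] [ 0.681 -0.01 ] [193 195 198] 185
   square_block side 0.69 [278, 158, 296, 176] [ 0.682 -0.01 ] [220 220 224] 218
   square_block wrist 0.91 [247, 146, 290, 194] [ 0.683 -0.01 ] [237 238 239] 1244
     single scene [ 0.68  -0.011  0.616  0.911]
     single side [ 0.683 -0.009  0.71   0.875]
     single wrist [ 0.683 -0.01   0.609  0.964]
square_block JOINT [ 0.6826 -0.0099  0.6113  0.8944]
   knob_weight scene 0.68 [174, 166, 183, 182] [ 0.558 -0.35 ] [114  65 142] 109
   knob_weight scene 0.49 [166, 153, 173, 168] [ 0.523 -0.423] [141 146 147] 112
   knob_weight scene 0.48 [180, 146, 190, 156] [ 0.447 -0.395] [173  48  46] 81
   knob_weight scene 0.45 [151, 167, 166, 181] [ 0.599 -0.412] [113  65 141] 113
   knob_weight side 0.65
[... 2661 characters left out ...]
0.104] [106 113 118] 222
   loupe wrist 0.74 [149, 64, 198, 105] [0.564 0.095] [132 139 141] 1350
   loupe wrist 0.42 [245, 146, 290, 190] [ 0.683 -0.01 ] [244 245 246] 1198
     single scene [0.566 0.094 0.216 0.802]
     single side [0.57  0.095 0.106 0.858]
     single wrist [0.57  0.094 0.02  0.926]
loupe JOINT [ 0.5695  0.0946 -0.0199  0.8559]
   dial_gauge side 0.83 [268, 198, 284, 211] [ 0.573 -0.099] [232 231 233] 217
   dial_gauge wrist 0.59 [171, 193, 205, 242] [ 0.574 -0.095] [242 242 243] 976
     single side [ 0.573 -0.101  1.561  0.786]
     single wrist [ 0.574 -0.099  1.607  0.932]
dial_gauge JOINT [ 0.574  -0.0993  1.6087  0.8555]
1.8
real	0m8.388s
user	0m4.545s
sys	0m0.146s
```

```bash
cat > s2.py <<'E'
from h import *
P=dict(round_block=(.417,-.2275,0),square_block=(.6828,-.0098,.611),knob_weight=(.5315,-.4147,0),bar=(.4295,.2268,-.547),
round_holder=(.6137,.2225,0),square_holder=(.4843,.401,.414),weight_holder=(.4825,-.0033,.176),bar_holder=(.6395,-.209,.495),loupe=(.5698,.0945,0),dial_gauge=(.574,-.0993,1.607))
p=shot("side")
im=p["image"][:,:,::-1].copy()
k=3;big=cv2.resize(im,None,fx=k,fy=k,interpolation=cv2.INTER_CUBIC)
for n,v in P.items():
    for W in world(n,*v):
        uv=((proj(p,W)+.5)*k).astype(np.int32);cv2.polylines(big,[cv2.convexHull(uv)],True,(0,255,0),1)
cv2.imwrite("pics/side_a.png",big[90*k:250*k,140*k:350*k][:600,:800]);cv2.imwrite("pics/side_b.png",big[220*k:384*k,190*k:400*k])
p=shot("side")
for o in nets.outline_of(p,"knob_weight"):
    if o["score"]>.4: print(round(o["score"],2),np.round(fit("knob_weight",[(p,o["region"])],yaw=False),3),p["image"][o["region"]].mean(0).astype(int))
for n,uv in dict(bottle1=(174,184),bottle2=(211,243)).items(): print(n,ray(p,uv,0.0))
E
python3 s2.py
```

```text
0.73 [ 0.459 -0.383 -0.066  0.914] [199  41  41]
0.65 [ 0.532 -0.413  0.149  0.747] [177 179 187]
0.56 [ 0.61  -0.399  0.036  0.729] [127  60 171]
0.52 [ 0.57  -0.339  0.135  0.937] [127  59 169]
0.49 [ 0.529 -0.495  0.041  0.864] [ 88  40 123]
bottle1 [0.37521757 0.11235723 0.        ]
bottle2 [ 3.76427090e-01 -1.17028940e-01  1.11022302e-16]
```

View pics/side_a.png

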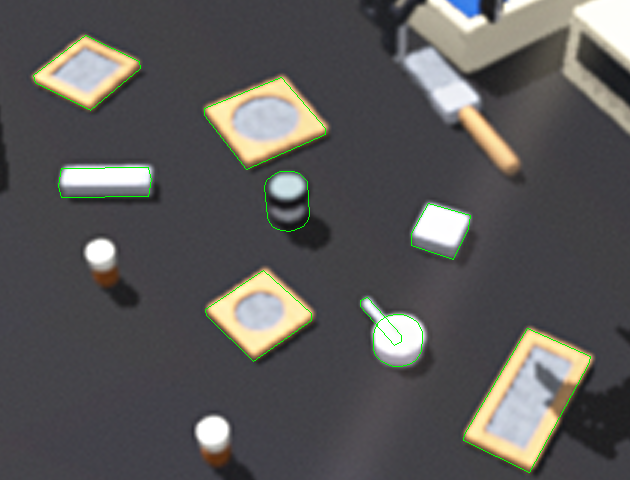

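View pics/side_b.png

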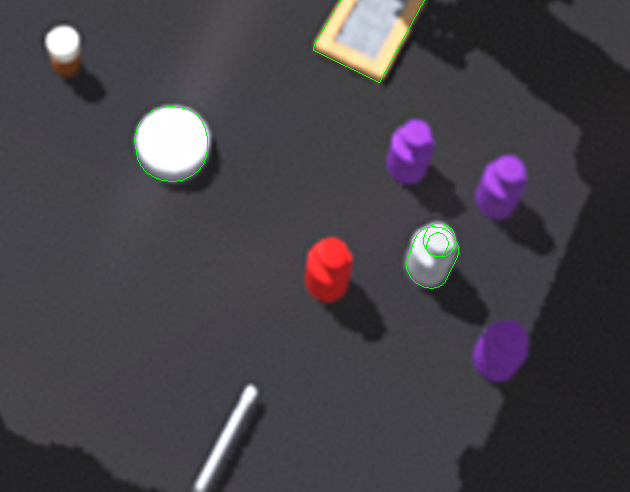

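```bash
cat > g.py <<'E'
import sys
from h import *
# usage: g.py x y z yaw_deg : totals in move units, turn first then shift
x,y,z,a=map(float,sys.argv[1:5])
o=bot.get_obs();q=o["tool_rot"];M=R.from_quat([q[1],q[2],q[3],q[0]])
a=np.radians(a);c,s=np.cos(a),np.sin(a)
G=R.from_matrix(np.array([[c,s,0],[s,-c,0],[0,0,-1]]))
rv=np.degrees((M.inv()*G).as_rotvec())/4
d=np.array([x,y,z])-o["eef_pos"]
print("t",round(o["t"],2),"pos",np.round(o["eef_pos"],4),"tilt",round(np.degrees(np.arccos(-M.as_matrix()[2,2])),2),"w",round(o["gripper_width"],3),"q7",np.round(o["q"][6],2),"F",np.round(o["contact_force"],1))
print("turn units",np.round(rv,2),"shift (after turn) units",np.round(G.inv().apply(d)/.12,3))
E
python3 g.py .6828 -.0098 .06 35
```

```text
t 1.95 pos [ 6.750e-01 -1.000e-04  2.313e-01] tilt 0.0 w 1.001 q7 -0.08 F [ 0.5 -0.1 -0.4]
turn units [ 0.   -0.   -8.75] shift (after turn) units [0.007 0.104 1.428]
```

apply_moves(moves="-1 0 0 0.158 0 0 -0.972;-1 0 0 0.158 0 0 -0.972;-1 0 0 0.158 0 0 -0.972;-1 0 0 0.158 0 0 -0.972;-1 0 0 0.158 0 0 -0.972;-1 0 0 0.158 0 0 -0.972;-1 0 0 0.158 0 0 -0.972;-1 0 0 0.158 0 0 -0.972;-1 0 0 0.158 0 0 -0.972;-1 0.007 0.104 0 0 0 0;-1 0 0 0 0 0 0", force=50)

```text
t: 2.87
eef_pos: [0.6836, -0.0126, 0.0601]
tool_rot: [0.001, 0.954, 0.299, -0.001]
contact_force: [0.4, -1.2, 0.4]
gripper_width: 0.998
```

```bash
python3 g.py .6828 -.0098 .006 35
python3 - <<'E'
from h import *
p=shot("wrist");im=p["image"][:,:,::-1].copy()
for W in world("square_block",.6828,-.0098,.611): cv2.polylines(im,[cv2.convexHull(proj(p,W).astype(np.int32))],True,(0,255,0),1)
cv2.imwrite("pics/w1.png",im)
E
```

```text
t 2.87 pos [ 0.6836 -0.0126  0.0601] tilt 0.1 w 0.998 q7 0.45 F [ 0.4 -1.2  0.4]
turn units [ 0.01  0.02 -0.06] shift (after turn) units [ 0.008 -0.023  0.451]
```

View pics/w1.png

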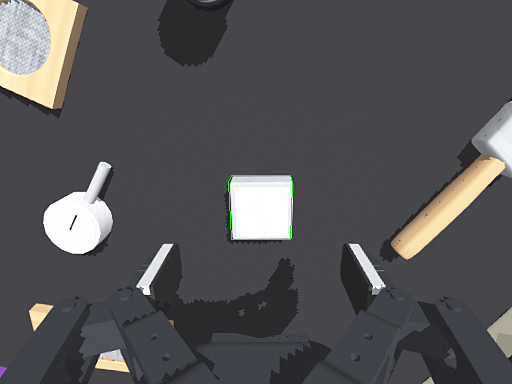

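The overlay fits the square block at (262,208), centred between the pads. Descending.

apply_moves(moves="-1 0.008 -0.023 0 0 0 0;-1 0 0 0.15 0 0 0;-1 0 0 0.15 0 0 0;-1 0 0 0.1 0 0 0;-1 0 0 0.051 0 0 0;0.2 0 0 0 0 0 0;1 0 0 0 0 0 0;1 0 0 0 0 0 0;1 0 0 0 0 0 0;1 0 0 0 0 0 0;1 0 0 0 0 0 0")

```text
t: 3.83
eef_pos: [0.6831, -0.0069, 0.0081]
tool_rot: [0.0, 0.954, 0.301, 0.001]
contact_force: [-0.7, 0.3, 5.2]
gripper_width: 0.496
```

```bash
python3 g.py .6828 -.0098 .13 35
```

```text
t 3.83 pos [ 0.6831 -0.0069  0.0081] tilt 0.12 w 0.496 q7 0.44 F [-0.7  0.3  5.2]
turn units [ 0.02 -0.03 -0.  ] shift (after turn) units [-0.016  0.019 -1.016]
```

apply_moves(moves="1 0 0 -0.05 0 0 0;1 0 0 -0.1 0 0 0;1 0 0 -0.2 0 0 0;1 0 0 -0.3 0 0 0;1 0 0 -0.3 0 0 0;1 0 0 -0.05 0 0 0;1 0 0 0 0 0 0")

```text
t: 4.42
eef_pos: [0.6843, -0.0068, 0.1308]
tool_rot: [0.001, 0.954, 0.301, 0.003]
contact_force: [0.3, 0.4, -3.7]
gripper_width: 0.494
```

```bash
python3 g.py .4843 .401 .13 23.7;  python3 - <<'E'
from h import *
p=shot("wrist");cv2.imwrite("pics/w2.png",p["image"][:,:,::-1]);p=shot("side");cv2.imwrite("pics/s2.png",p["image"][:,:,::-1])
o=bot.get_obs();print(o["eef_pos"],o["contact_force"])
E
```

```text
t 4.42 pos [ 0.6843 -0.0068  0.1308] tilt 0.39 w 0.494 q7 0.46 F [ 0.3  0.4 -3.7]
turn units [ 0.04 -0.09  2.82] shift (after turn) units [-0.16  -3.782  0.006]
[ 0.68118525 -0.00703624  0.1259637 ] [-0.89094689  0.11340195 -3.58408779]
```

View pics/w2.png

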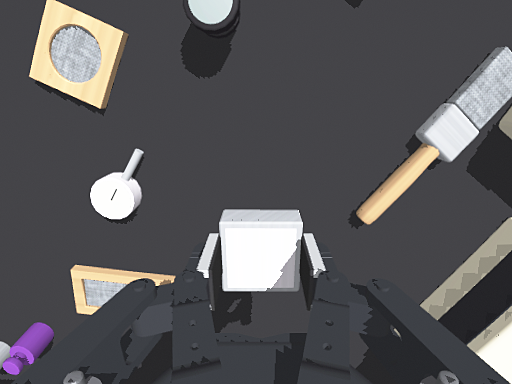

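```bash
cat > inhand.py <<'E'
import sys
from h import *
name=sys.argv[1];dz=float(sys.argv[2])
ps=[shot("wrist"),shot("side")]
o=bot.get_obs();e=o["eef_pos"];q=o["tool_rot"];M=R.from_quat([q[1],q[2],q[3],q[0]])
psi=np.arctan2(*M.as_matrix()[[1,0],0])
vs=[]
for p in ps:
    r=nets.outline_of(p,name)
    for k in r[:4]:
        ys,xs=np.nonzero(k["region"]);w=ray(p,(xs.mean(),ys.mean()),e[2])
        if np.hypot(*(w-e)[:2])<.08 and k["score"]>.3: vs.append((p,k["region"]));break
yaw=name in("square_block","bar")
print("tcp",np.round(e,4),"psi",round(np.degrees(psi),1),[v[0]["name"] for v in vs])
for sub in [[v] for v in vs]+([vs] if len(vs)>1 else []):
  for ddz in ([0] if len(sub)==1 else [-.006,-.003,0,.003,.006]):
    x,y,a,s=fit(name,sub,z0=e[2]+dz+ddz,yaw=yaw,x0=e[:2])
    t=M.inv().apply([x-e[0],y-e[1],0])
    print([v[0]["name"] for v in sub],"dz",dz+ddz,"xy",np.round([x,y],4),"tool off mm",np.round(t[:2]*1000,1),"yaw",round(np.degrees(a),1),"iou",round(s,3))
E
python3 inhand.py square_block -.008
```

```text
tcp [ 0.6803 -0.007   0.1243] psi 35.0 ['wrist', 'side']
['wrist'] dz -0.008 xy [ 0.6837 -0.0096] tool off mm [1.3 4.1] yaw 35.1 iou 0.977
['side'] dz -0.008 xy [ 0.6865 -0.014 ] tool off mm [1.1 9.3] yaw 51.5 iou 0.44
['wrist', 'side'] dz -0.014 xy [ 0.6861 -0.012 ] tool off mm [1.9 7.4] yaw 37.2 iou 0.665
['wrist', 'side'] dz -0.011 xy [ 0.6848 -0.0111] tool off mm [1.4 5.9] yaw 35.1 iou 0.691
['wrist', 'side'] dz -0.008 xy [ 0.6837 -0.0094] tool off mm [1.4 3.9] yaw 35.5 iou 0.696
['wrist', 'side'] dz -0.005 xy [ 0.683  -0.0086] tool off mm [1.4 2.8] yaw 35.1 iou 0.672
['wrist', 'side'] dz -0.002 xy [ 0.6818 -0.0079] tool off mm [0.8 1.6] yaw 35.1 iou 0.631
```

```bash
python3 g.py .4815 .4041 .13 23.7;  python3 - <<'E'
from h import *
for i in range(4):
    imaging.read_camera("side");o=bot.get_obs();print(o["eef_pos"],o["joint_vel"].round(3))
E
python3 g.py .4815 .4041 .13 23.7
```

```text
t 4.72 pos [ 0.6807 -0.007   0.1244] tilt 0.21 w 0.492 q7 0.46 F [-0.  -0.3 -3.7]
turn units [-0.02  0.05  2.82] shift (after turn) units [-0.143 -3.804 -0.047]
[ 0.68097208 -0.00697676  0.12471115] [ 0.001 -0.005 -0.002 -0.007  0.001 -0.001 -0.002]
[ 0.68127699 -0.00695941  0.12503907] [ 0.    -0.006 -0.001 -0.007  0.001  0.     0.001]
[ 0.68149637 -0.00690092  0.1253868 ] [ 0.002 -0.006  0.001 -0.005 -0.001  0.     0.   ]
[ 0.68172087 -0.00695098  0.12567781] [ 0.002 -0.006  0.    -0.005  0.     0.001  0.001]
t 4.92 pos [ 0.6817 -0.007   0.1257] tilt 0.07 w 0.499 q7 0.46 F [-0.1  0.1 -3.3]
turn units [-0.01  0.02  2.82] shift (after turn) units [-0.151 -3.807 -0.036]
```

apply_moves(moves="1 0 0 0 0 0 0.94;1 0 0 0 0 0 0.94;1 0 0 0 0 0 0.94;1 0 -0.1 0 0 0 0;1 -0.01 -0.2 0 0 0 0;1 -0.02 -0.3 0 0 0 0;1 -0.02 -0.3 0 0 0 0;1 -0.02 -0.3 0 0 0 0;1 -0.02 -0.3 0 0 0 0;1 -0.02 -0.3 0 0 0 0;1 -0.02 -0.3 0 0 0 0;1 -0.02 -0.3 0 0 0 0")

```text
t: 5.92
eef_pos: [0.548, 0.2518, 0.1267]
tool_rot: [-0.0, 0.978, 0.207, 0.0]
contact_force: [-0.1, -0.4, -3.5]
gripper_width: 0.497
```

apply_moves(moves="1 0 -0.3 0 0 0 0;1 0 -0.3 0 0 0 0;1 0 -0.3 0 0 0 0;1 0 -0.2 0 0 0 0;1 0 -0.2 0 0 0 0;1 0 -0.1 0 0 0 0;1 0 0 0 0 0 0;1 0 0 0 0 0 0;1 0 0 0 0 0 0;1 0 0 0 0 0 0;1 0 0 0 0 0 0;1 0 0 0 0 0 0")

```text
t: 6.92
eef_pos: [0.483, 0.4021, 0.1266]
tool_rot: [0.0, 0.979, 0.205, 0.0]
contact_force: [0.2, 0.2, -3.8]
gripper_width: 0.497
```

```bash
python3 g.py .4815 .4041 .03 23.7; python3 inhand.py square_block -.007 | head -2
```

```text
t 6.92 pos [0.483  0.4021 0.1266] tilt 0.03 w 0.497 q7 -0.46 F [ 0.2  0.2 -3.8]
turn units [ 0.01 -0.   -0.02] shift (after turn) units [-0.005 -0.02   0.805]
tcp [0.4826 0.4027 0.1266] psi 23.7 ['wrist', 'side']
['wrist'] dz -0.007 xy [0.4843 0.4006] tool off mm [0.7 2.6] yaw 23.6 iou 0.94
```

apply_moves(moves="1 0 0 0.1 0 0 0;1 0 0 0.2 0 0 0;1 0 0 0.2 0 0 0;1 0 0 0.15 0 0 0;1 0 0 0.1 0 0 0;1 0 0 0.08 0 0 0;1 0 0 0.05 0 0 0;1 0 0 0.03 0 0 0;1 0 0 0 0 0 0;1 0 0 0 0 0 0;1 0 0 0 0 0 0;1 0 0 0 0 0 0")

```text
t: 8.12
eef_pos: [0.4827, 0.4038, 0.0183]
tool_rot: [-0.0, 0.979, 0.205, 0.001]
contact_force: [-0.4, 0.1, -2.3]
gripper_width: 0.495
```

```bash
python3 g.py .4815 .4041 .014 23.7; python3 -c "
from h import *
p=shot('wrist');cv2.imwrite('pics/w3.png',p['image'][:,:,::-1])"
```

```text
t 8.12 pos [0.4827 0.4038 0.0183] tilt 0.09 w 0.495 q7 -0.49 F [-0.4  0.1 -2.3]
turn units [-0.01 -0.02  0.  ] shift (after turn) units [-0.008 -0.006  0.035]
```

View pics/w3.png

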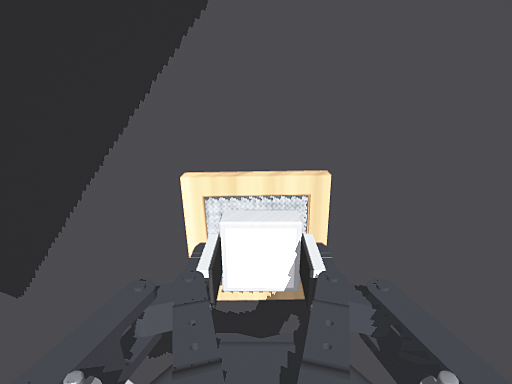

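The square block is over the recess at (262,250), centred, with the wooden rim visible around it. Lowering the last few mm and releasing.

apply_moves(moves="1 0 0 0.02 0 0 0;1 0 0 0.013 0 0 0;1 0 0 0 0 0 0;1 0 0 0 0 0 0;1 0 0 0 0 0 0")

```text
t: 8.58
eef_pos: [0.4825, 0.4036, 0.014]
tool_rot: [-0.0, 0.979, 0.205, 0.0]
contact_force: [-1.7, -1.5, 7.0]
gripper_width: 0.496
```

```bash
python3 g.py .4815 .4041 .014 23.7
```

```text
t 8.58 pos [0.4825 0.4036 0.014 ] tilt 0.04 w 0.496 q7 -0.49 F [-1.7 -1.5  7. ]
turn units [-0.   -0.01  0.  ] shift (after turn) units [-0.006 -0.007  0.   ]
```

apply_moves(moves="0 0 0 0 0 0 0;-0.4 0 0 0 0 0 0;-0.4 0 0 0 0 0 0;-0.4 0 0 -0.1 0 0 0;-0.4 0 0 -0.3 0 0 0;-0.4 0 0 -0.3 0 0 0;-0.4 0 0 -0.2 0 0 0;-0.4 0 0 0 0 0 0;-0.4 0 0 0 0 0 0")

```text
t: 9.33
eef_pos: [0.4833, 0.4044, 0.124]
tool_rot: [-0.001, 0.979, 0.205, 0.002]
contact_force: [1.1, -0.7, -1.0]
gripper_width: 0.698
```

```bash
python3 g.py .4295 .2268 .08 58.7
cat > chk.py <<'E'
import sys
from h import *
name,n=sys.argv[1],sys.argv[2];z0=float(sys.argv[3])
p=shot(n);r=nets.outline_of(p,name)
for k in r[:2]: print(round(k["score"],2),np.round(fit(name,[(p,k["region"])],z0=z0,yaw=name in("square_block","bar")),4))
cv2.imwrite(f"pics/chk_{name}_{n}_{p['shot']}.png",p["image"][:,:,::-1]);print(p["shot"])
E
python3 chk.py square_block wrist .006
```

```text
t 9.33 pos [0.4833 0.4044 0.124 ] tilt 0.26 w 0.698 q7 -0.46 F [ 1.1 -0.7 -1. ]
turn units [-0.   -0.07 -8.75] shift (after turn) units [-1.497  0.386  0.367]
0.92 [0.4841 0.4018 0.4121 0.968 ]
21
```

apply_moves(moves="-0.4 0 0 0 0 0 -0.972;-0.4 0 0 0 0 0 -0.972;-0.4 0 0 0 0 0 -0.972;-0.4 0 0 0 0 0 -0.972;-0.4 0 0 0 0 0 -0.972;-0.4 0 0 0 0 0 -0.972;-0.4 0 0 0 0 0 -0.972;-0.4 0 0 0 0 0 -0.972;-0.4 0 0 0 0 0 -0.972;-0.4 -0.2 0.05 0 0 0 0;-0.4 -0.3 0.08 0 0 0 0;-0.4 -0.3 0.08 0 0 0 0")

```text
t: 10.43
eef_pos: [0.4524, 0.3073, 0.1197]
tool_rot: [-0.0, 0.871, 0.491, -0.001]
contact_force: [-0.1, -0.7, 0.2]
gripper_width: 0.699
```

apply_moves(moves="-0.4 -0.3 0.08 0.1 0 0 0;-0.4 -0.25 0.06 0.1 0 0 0;-0.4 -0.147 0.036 0.16 0 0 0;-0.4 0 0 0 0 0 0;-0.4 0 0 0 0 0 0;-0.4 0 0 0 0 0 0;-0.4 0 0 0 0 0 0;-0.4 0 0 0 0 0 0;-0.4 0 0 0 0 0 0")

```text
t: 11.18
eef_pos: [0.4288, 0.2269, 0.0785]
tool_rot: [-0.0, 0.871, 0.491, 0.001]
contact_force: [-0.5, -0.2, 0.3]
gripper_width: 0.703
```

```bash
python3 chk.py bar wrist 0; python3 g.py .4295 .2268 .007 58.7
```

```text
0.8 [0.4315 0.227  2.5893 0.9531]
0.54 [0.473  0.4168 2.4841 0.7082]
22
t 11.28 pos [0.4287 0.2264 0.0784] tilt 0.04 w 0.698 q7 0.24 F [-0.9  0.4  0.6]
turn units [ 0.   -0.01  0.01] shift (after turn) units [0.006 0.004 0.595]
```

apply_moves(moves="-0.4 0.014 0.014 0.1 0 0 0;-0.4 0 0 0.15 0 0 0;-0.4 0 0 0.15 0 0 0;-0.4 0 0 0.1 0 0 0;-0.4 0 0 0.06 0 0 0;-0.4 0 0 0.025 0 0 0;-0.4 0 0 0 0 0 0;0.2 0 0 0 0 0 0;1 0 0 0 0 0 0;1 0 0 0 0 0 0;1 0 0 0 0 0 0;1 0 0 0 0 0 0")

```text
t: 12.28
eef_pos: [0.4313, 0.2266, 0.0089]
tool_rot: [0.0, 0.872, 0.49, 0.001]
contact_force: [-0.8, -0.5, 6.3]
gripper_width: 0.263
```

apply_moves(moves="1 0 0 0 0 0 0;1 0 0 0 0 0 0;1 0 0 0 0 0 0")

```text
t: 12.53
eef_pos: [0.4313, 0.2266, 0.0089]
tool_rot: [0.0, 0.872, 0.49, 0.001]
contact_force: [-1.1, -1.3, 7.3]
gripper_width: 0.264
```

```bash
python3 g.py .4315 .227 .13 58.7
```

```text
t 12.53 pos [0.4313 0.2266 0.0089] tilt 0.09 w 0.264 q7 0.18 F [-1.1 -1.3  7.3]
turn units [ 0.01 -0.02 -0.  ] shift (after turn) units [ 0.003 -0.    -1.009]
```

apply_moves(moves="1 0 0 -0.05 0 0 0;1 0 0 -0.1 0 0 0;1 0 0 -0.2 0 0 0;1 0 0 -0.3 0 0 0;1 0 0 -0.25 0 0 0;1 0 0 -0.1 0 0 -0.5;1 0 0 0 0 0 -1;1 0 0 0 0 0 -1;1 0 0 0 0 0 -1;1 0 0 0 0 0 -1;1 0 0 0 0 0 -1;1 0 0 0 0 0 -1")

```text
t: 13.53
eef_pos: [0.4302, 0.2258, 0.128]
tool_rot: [0.0, 0.738, 0.675, -0.0]
contact_force: [-0.1, -0.5, -4.2]
gripper_width: 0.264
```

apply_moves(moves="1 0 0 0 0 0 -1;1 0 0 0 0 0 -1;1 0 0 0 0 0 -1;1 0 0 0 0 0 -1;1 0 0 0 0 0 -1;1 0 0 0 0 0 -1;1 0 0 0 0 0 -1;1 0 0 0 0 0 -1;1 0 0 0 0 0 -0.4;1 0 0 0 0 0 0;1 0 0 0 0 0 0;1 0 0 0 0 0 0")

```text
t: 14.53
eef_pos: [0.4306, 0.2261, 0.128]
tool_rot: [0.0, 0.513, 0.858, -0.0]
contact_force: [0.1, 0.5, -4.2]
gripper_width: 0.267
```

```bash
python3 inhand.py bar -.008; python3 g.py .6395 -.209 .13 118.4
```

```text
tcp [0.4307 0.2262 0.128 ] psi 118.3 ['wrist', 'side']
['wrist'] dz -0.008 xy [0.4316 0.2268] tool off mm [0.  1.1] yaw 207.9 iou 0.955
['side'] dz -0.008 xy [0.4303 0.2241] tool off mm [-1.7 -1.3] yaw 207.4 iou 0.585
['wrist', 'side'] dz -0.014 xy [0.4329 0.2277] tool off mm [0.2 2.6] yaw 28.1 iou 0.746
['wrist', 'side'] dz -0.011 xy [0.4321 0.2272] tool off mm [0.2 1.8] yaw 207.9 iou 0.777
['wrist', 'side'] dz -0.008 xy [0.4309 0.2263] tool off mm [-0.   0.2] yaw 28.1 iou 0.762
['wrist', 'side'] dz -0.005 xy [0.4308 0.226 ] tool off mm [-0.3  0. ] yaw 28.1 iou 0.715
['wrist', 'side'] dz -0.002 xy [0.4297 0.225 ] tool off mm [-0.6 -1.5] yaw 27.8 iou 0.665
t 14.73 pos [0.4307 0.2263 0.128 ] tilt 0.01 w 0.263 q7 1.22 F [-0.2  0.7 -3.3]
turn units [-0.    0.   -0.03] shift (after turn) units [-4.019 -0.195 -0.017]
```

apply_moves(moves="1 -0.1 0 0 0 0 0;1 -0.2 -0.01 0 0 0 0;1 -0.3 -0.015 0 0 0 0;1 -0.3 -0.015 0 0 0 0;1 -0.3 -0.015 0 0 0 0;1 -0.3 -0.015 0 0 0 0;1 -0.3 -0.015 0 0 0 0;1 -0.3 -0.015 0 0 0 0;1 -0.3 -0.015 0 0 0 0;1 -0.3 -0.015 0 0 0 0;1 -0.3 -0.015 0 0 0 0;1 -0.3 -0.015 0 0 0 0")

```text
t: 15.73
eef_pos: [0.602, -0.1332, 0.1278]
tool_rot: [-0.0, 0.513, 0.858, -0.0]
contact_force: [0.0, 0.7, -3.2]
gripper_width: 0.264
```

apply_moves(moves="1 -0.25 -0.015 0 0 0 0;1 -0.2 -0.01 0 0 0 0;1 -0.17 -0.01 0 0 0 0;1 -0.1 0 0 0 0 0;1 0 0 0 0 0 0;1 0 0 0 0 0 0;1 0 0 0 0 0 0;1 0 0 0 0 0 0;1 0 0 0 0 0 0;1 0 0 0 0 0 0")

```text
t: 16.57
eef_pos: [0.6388, -0.2084, 0.1282]
tool_rot: [-0.0, 0.512, 0.859, 0.0]
contact_force: [-0.8, 0.9, -2.4]
gripper_width: 0.265
```

```bash
python3 inhand.py bar -.008|head -2; python3 g.py .6395 -.209 .016 118.4
```

```text
tcp [ 0.6389 -0.209   0.1282] psi 118.3 ['wrist', 'side']
['wrist'] dz -0.008 xy [ 0.6398 -0.2077] tool off mm [0.7 1.4] yaw 28.2 iou 0.955
t 16.77 pos [ 0.6389 -0.2093  0.1281] tilt 0.01 w 0.266 q7 2.09 F [ 0.7 -0.2 -3.8]
turn units [ 0.    0.   -0.02] shift (after turn) units [-0.     0.006  0.934]
```

apply_moves(moves="1 0 0 0.1 0 0 0;1 0 0 0.2 0 0 0;1 0 0 0.2 0 0 0;1 0 0 0.15 0 0 0;1 0 0 0.1 0 0 0;1 0 0 0.08 0 0 0;1 0 0 0.05 0 0 0;1 0 0 0.03 0 0 0;1 0 0 0 0 0 0;1 0 0 0 0 0 0;1 0 0 0 0 0 0;1 0 0 0 0 0 0")

```text
t: 17.77
eef_pos: [0.6396, -0.2097, 0.0198]
tool_rot: [0.001, 0.513, 0.859, 0.0]
contact_force: [0.6, 0.0, -3.6]
gripper_width: 0.264
```

```bash
python3 g.py .6395 -.209 .0149 118.4; python3 -c "
from h import *
p=shot('wrist');cv2.imwrite('pics/w4.png',p['image'][:,:,::-1])"
```

```text
t 17.77 pos [ 0.6396 -0.2097  0.0198] tilt 0.1 w 0.264 q7 2.04 F [ 0.6  0.  -3.6]
turn units [ 0.02  0.02 -0.03] shift (after turn) units [0.005 0.002 0.041]
```

View pics/w4.png

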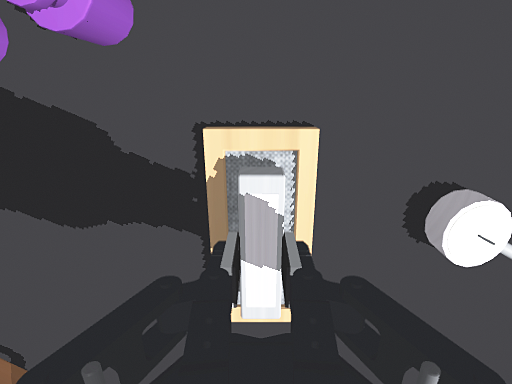

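The bar (262,245) is centred and aligned in the oblong recess. Lowering it and releasing.

apply_moves(moves="1 0 0 0.02 0 0 0;1 0 0 0.018 0 0 0;1 0 0 0 0 0 0;1 0 0 0 0 0 0;1 0 0 0 0 0 0")

```text
t: 18.23
eef_pos: [0.6393, -0.2096, 0.015]
tool_rot: [0.0, 0.513, 0.858, 0.0]
contact_force: [-2.7, -0.1, 6.5]
gripper_width: 0.261
```

apply_moves(moves="0.2 0 0 0 0 0 0;0 0 0 0 0 0 0;0 0 0 0 0 0 0;0 0 0 -0.1 0 0 0;0 0 0 -0.3 0 0 0;0 0 0 -0.3 0 0 0;0 0 0 -0.3 0 0 0;0 0 0 0 0 0 0;0 0 0 0 0 0 0;0 0 0 0 0 0 0")

```text
t: 19.07
eef_pos: [0.6387, -0.2095, 0.1347]
tool_rot: [0.0, 0.513, 0.859, -0.0]
contact_force: [-1.0, 0.2, -1.1]
gripper_width: 0.503
```

```bash
python3 chk.py bar wrist .006; python3 g.py .5317 -.4145 .15 -50;python3 g.py .5317 -.4145 .15 130
```

```text
0.63 [ 0.6406 -0.2086  3.6238  0.9597]
28
t 19.17 pos [ 0.6379 -0.2093  0.133 ] tilt 0.13 w 0.507 q7 2.09 F [-0.  -0.2 -0.9]
turn units [-4.000e-02  3.000e-02  4.208e+01] shift (after turn) units [ 0.741  1.777 -0.142]
t 19.17 pos [ 0.6379 -0.2093  0.133 ] tilt 0.13 w 0.507 q7 2.09 F [-0.  -0.2 -0.9]
turn units [-0.02 -0.02 -2.92] shift (after turn) units [-0.741 -1.777 -0.142]
```

```bash
python3 g.py .5317 -.4145 .13 118.3
```

```text
t 19.17 pos [ 0.6379 -0.2093  0.133 ] tilt 0.13 w 0.507 q7 2.09 F [-0.  -0.2 -0.9]
turn units [-0.02 -0.02  0.  ] shift (after turn) units [-1.086 -1.59   0.025]
```

apply_moves(moves="-0.2 -0.1 -0.15 0 0 0 0;-0.2 -0.15 -0.22 0 0 0 0;-0.2 -0.18 -0.26 0 0 0 0;-0.2 -0.18 -0.26 0 0 0 0;-0.2 -0.18 -0.26 0 0 0 0;-0.2 -0.15 -0.22 0 0 0 0;-0.2 -0.146 -0.22 0 0 0 0;-0.2 0 0 0 0 0 0;-0.2 0 0 0 0 0 0;-0.2 0 0 0 0 0 0;-0.2 0 0 0 0 0 0;-0.2 0 0 0 0 0 0")

```text
t: 20.17
eef_pos: [0.5337, -0.4127, 0.1338]
tool_rot: [-0.0, 0.512, 0.859, 0.001]
contact_force: [0.2, 0.6, 0.1]
gripper_width: 0.602
```

```bash
python3 chk.py knob_weight wrist 0; python3 g.py .5317 -.4145 .012 118.3; ls -t pics|head -1
```

```text
0.91 [ 0.5309 -0.4133 -0.0294  0.9266]
0.65 [ 0.46   -0.383  -0.0536  0.9547]
29
t 20.27 pos [ 0.5335 -0.4133  0.1341] tilt 0.03 w 0.601 q7 2.45 F [ 0.5 -0.   0.3]
turn units [ 0.   -0.01  0.03] shift (after turn) units [-0.002 -0.018  1.018]
chk_knob_weight_wrist_29.png
```

View pics/chk_knob_weight_wrist_29.png

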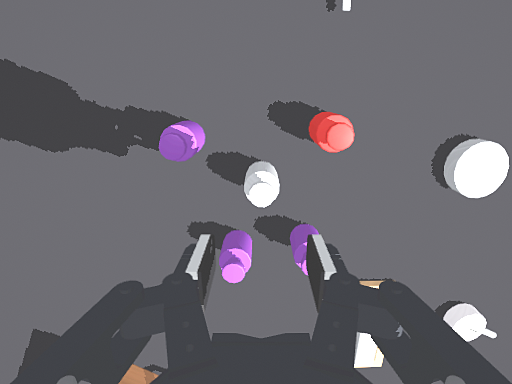

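The silver weight is centred between the jaws at (262,185), with clear gaps to the purple (182,141) and red (332,131) pieces. Descending.

apply_moves(moves="-0.2 0.008 -0.019 0.05 0 0 0;-0.2 0 0 0.15 0 0 0;-0.2 0 0 0.2 0 0 0;-0.2 0 0 0.2 0 0 0;-0.2 0 0 0.15 0 0 0;-0.2 0 0 0.12 0 0 0;-0.2 0 0 0.08 0 0 0;-0.2 0 0 0.05 0 0 0;-0.2 0 0 0 0 0 0;-0.2 0 0 0 0 0 0;0.2 0 0 0 0 0 0;1 0 0 0 0 0 0")

```text
t: 21.27
eef_pos: [0.5311, -0.4153, 0.0157]
tool_rot: [0.001, 0.513, 0.859, -0.0]
contact_force: [0.2, 0.3, -1.2]
gripper_width: 0.358
```

apply_moves(moves="1 0 0 0 0 0 0;1 0 0 0 0 0 0;1 0 0 0 0 0 0;1 0 0 0 0 0 0;1 0 0 0 0 0 0")

```text
t: 21.68
eef_pos: [0.5311, -0.4154, 0.0157]
tool_rot: [0.001, 0.513, 0.859, -0.0]
contact_force: [-0.9, 0.1, 6.5]
gripper_width: 0.358
```

```bash
python3 g.py .5317 -.4145 .13 118.3
```

```text
t 21.68 pos [ 0.5311 -0.4154  0.0157] tilt 0.12 w 0.358 q7 2.4 F [-0.9  0.1  6.5]
turn units [ 0.01  0.03 -0.  ] shift (after turn) units [ 0.004  0.008 -0.953]
```

apply_moves(moves="1 0 0 -0.05 0 0 0;1 0 0 -0.1 0 0 0;1 0 0 -0.2 0 0 0;1 0 0 -0.25 0 0 0;1 0 0 -0.25 0 0 0;1 0 0 -0.15 0 0 0;1 0 0 -0.1 0 0 0;1 0 0 0 0 0 0;1 0 0 0 0 0 0;1 0 0 0 0 0 0;1 0 0 0 0 0 0")

```text
t: 22.6
eef_pos: [0.5291, -0.4143, 0.1442]
tool_rot: [-0.002, 0.513, 0.859, 0.0]
contact_force: [-0.5, 0.8, -1.9]
gripper_width: 0.357
```

```bash
python3 inhand.py knob_weight -.0157; python3 g.py .4825 -.0033 .145 118.3
python3 -c "
from h import *
p=shot('wrist');cv2.imwrite('pics/w5.png',p['image'][:,:,::-1])"
```

```text
tcp [ 0.5295 -0.4144  0.1446] psi 118.3 ['wrist', 'side']
['wrist'] dz -0.0157 xy [ 0.5292 -0.4141] tool off mm [ 0.4 -0.1] yaw 9.8 iou 0.944
['side'] dz -0.0157 xy [ 0.5298 -0.4145] tool off mm [-0.2  0.2] yaw 7.0 iou 0.899
['wrist', 'side'] dz -0.021699999999999997 xy [ 0.533  -0.4122] tool off mm [0.3 4.1] yaw 10.4 iou 0.933
['wrist', 'side'] dz -0.018699999999999998 xy [ 0.5313 -0.4131] tool off mm [0.3 2.2] yaw -2.7 iou 0.937
['wrist', 'side'] dz -0.0157 xy [ 0.5295 -0.4142] tool off mm [0.2 0.1] yaw 7.4 iou 0.92
['wrist', 'side'] dz -0.0127 xy [ 0.5282 -0.4152] tool off mm [-0.  -1.5] yaw 7.8 iou 0.895
['wrist', 'side'] dz -0.009699999999999999 xy [ 0.5273 -0.4158] tool off mm [-0.1 -2.6] yaw 8.7 iou 0.871
t 22.8 pos [ 0.5299 -0.4146  0.1452] tilt 0.09 w 0.352 q7 2.46 F [-0.6 -0.3 -2.7]
turn units [-0.01 -0.02  0.  ] shift (after turn) units [3.205e+00 1.277e+00 1.000e-03]
```

View pics/w5.png

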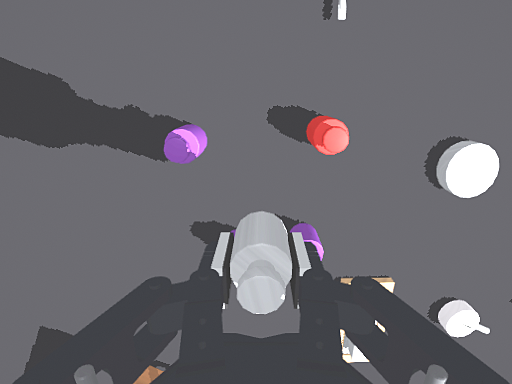

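apply_moves(moves="1 0.1 0.04 0 0 0 0;1 0.2 0.08 0 0 0 0;1 0.28 0.112 0 0 0 0;1 0.28 0.112 0 0 0 0;1 0.28 0.112 0 0 0 0;1 0.28 0.112 0 0 0 0;1 0.28 0.112 0 0 0 0;1 0.28 0.112 0 0 0 0;1 0.28 0.112 0 0 0 0;1 0.28 0.112 0 0 0 0;1 0.28 0.112 0 0 0 0;1 0.2 0.08 0 0 0 0")

```text
t: 23.85
eef_pos: [0.4848, -0.0229, 0.1466]
tool_rot: [0.0, 0.511, 0.859, 0.0]
contact_force: [0.8, -0.6, -2.1]
gripper_width: 0.359
```

apply_moves(moves="1 0.13 0.05 0 0 0 0;1 0.055 0.019 0 0 0 0;1 0 0 0 0 0 0;1 0 0 0 0 0 0;1 0 0 0 0 0 0;1 0 0 0 0 0 0;1 0 0 0 0 0 0;1 0 0 0 0 0 0")

```text
t: 24.52
eef_pos: [0.4829, -0.0045, 0.1461]
tool_rot: [-0.0, 0.513, 0.858, -0.0]
contact_force: [-0.0, -0.7, -2.8]
gripper_width: 0.359
```

```bash
python3 inhand.py knob_weight -.0157|head -3; python3 g.py .4825 -.0033 .0217 118.3
```

```text
tcp [ 0.4828 -0.0041  0.1461] psi 118.3 ['wrist', 'side']
['wrist'] dz -0.0157 xy [ 0.483  -0.0043] tool off mm [-0.2  0.1] yaw 5.9 iou 0.943
['side'] dz -0.0157 xy [ 0.4809 -0.0026] tool off mm [ 2.2 -1. ] yaw -2.1 iou 0.631
t 24.72 pos [ 0.4828 -0.0039  0.1462] tilt 0.01 w 0.361 q7 1.75 F [ 0.1  0.3 -1.9]
turn units [-0. -0. -0.] shift (after turn) units [ 0.005 -0.     1.037]
```

apply_moves(moves="1 0 0 0.1 0 0 0;1 0 0 0.2 0 0 0;1 0 0 0.2 0 0 0;1 0 0 0.2 0 0 0;1 0 0 0.13 0 0 0;1 0 0 0.08 0 0 0;1 0 0 0.05 0 0 0;1 0 0 0.04 0 0 0;1 0 0 0 0 0 0;1 0 0 0 0 0 0;1 0 0 0 0 0 0;1 0 0 0 0 0 0")

```text
t: 25.72
eef_pos: [0.4834, -0.0037, 0.027]
tool_rot: [0.001, 0.513, 0.858, 0.0]
contact_force: [0.3, -1.1, -2.3]
gripper_width: 0.359
```

```bash
python3 g.py .4825 -.0033 .0217 118.3
python3 -c "
from h import *
p=shot('wrist');cv2.imwrite('pics/w6.png',p['image'][:,:,::-1])"
```

```text
t 25.72 pos [ 0.4834 -0.0037  0.027 ] tilt 0.09 w 0.359 q7 1.6 F [ 0.3 -1.1 -2.3]
turn units [ 0.02  0.01 -0.  ] shift (after turn) units [ 0.006 -0.005  0.044]
```

View pics/w6.png

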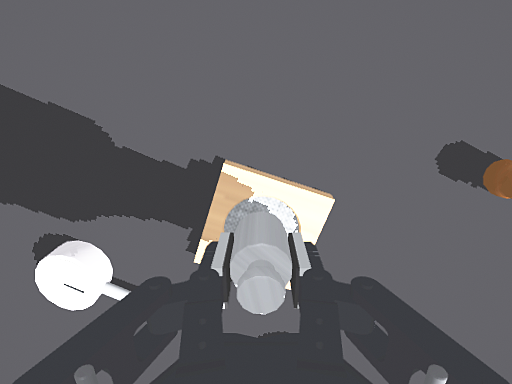

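The weight is over its round recess, centred at (262,230). Lowering it.

apply_moves(moves="1 0.003 -0.003 0.02 0 0 0;1 0 0 0.018 0 0 0;1 0 0 0 0 0 0;1 0 0 0 0 0 0;1 0 0 0 0 0 0")

```text
t: 26.18
eef_pos: [0.4825, -0.0035, 0.0217]
tool_rot: [0.0, 0.513, 0.859, 0.0]
contact_force: [0.2, -0.3, -1.4]
gripper_width: 0.365
```

apply_moves(moves="1 0 0 0.008 0 0 0;1 0 0 0 0 0 0;1 0 0 0 0 0 0")

```text
t: 26.43
eef_pos: [0.4825, -0.0035, 0.0216]
tool_rot: [0.0, 0.513, 0.859, -0.0]
contact_force: [-3.3, -1.0, 11.4]
gripper_width: 0.358
```

apply_moves(moves="0.15 0 0 0 0 0 0;-0.1 0 0 0 0 0 0;-0.2 0 0 0 0 0 0;-0.2 0 0 0 0 0 0;-0.2 0 0 -0.1 0 0 0;-0.2 0 0 -0.25 0 0 0;-0.2 0 0 -0.3 0 0 0;-0.2 0 0 -0.25 0 0 0;-0.2 0 0 -0.1 0 0 0;-0.2 0 0 0 0 0 0;-0.2 0 0 0 0 0 0;-0.2 0 0 0 0 0 0")

```text
t: 27.43
eef_pos: [0.4815, -0.0037, 0.1397]
tool_rot: [-0.001, 0.513, 0.859, -0.001]
contact_force: [-0.6, -0.8, -0.2]
gripper_width: 0.604
```

```bash
python3 chk.py knob_weight wrist .006; python3 g.py .417 -.2275 .13 118.3
```

```text
0.62 [ 0.4833 -0.003   0.1664  0.9388]
36
t 27.53 pos [ 0.4813 -0.0036  0.1394] tilt 0.15 w 0.6 q7 1.74 F [-0.3  0.6 -0.7]
turn units [-0.03 -0.02  0.  ] shift (after turn) units [-1.389 -1.357  0.078]
```

apply_moves(moves="-1 -0.1 -0.1 0 0 0 0;-1 -0.2 -0.2 0 0 0 0;-1 -0.22 -0.22 0 0 0 0;-1 -0.22 -0.22 0 0 0 0;-1 -0.22 -0.22 0 0 0 0;-1 -0.2 -0.18 0.08 0 0 0;-1 -0.15 -0.14 0.15 0 0 0;-1 -0.079 -0.077 0.2 0 0 0;-1 0 0 0 0 0 0;-1 0 0 0 0 0 0;-1 0 0 0 0 0 0;-1 0 0 0 0 0 0")

```text
t: 28.53
eef_pos: [0.4191, -0.2262, 0.0898]
tool_rot: [0.001, 0.512, 0.859, 0.0]
contact_force: [0.7, 0.3, 0.8]
gripper_width: 1.0
```

```bash
python3 chk.py round_block wrist 0; python3 g.py .417 -.2275 .004 118.3; ls -t pics|head -1
```

```text
0.65 [ 0.4184 -0.228   0.0959  0.9433]
0.34 [ 0.533   0.022  -0.0134  0.3392]
37
t 28.63 pos [ 0.4191 -0.2265  0.09  ] tilt 0.1 w 0.998 q7 2.21 F [ 0.3 -0.2  0.3]
turn units [0.02 0.02 0.03] shift (after turn) units [ 0.001 -0.019  0.717]
chk_round_block_wrist_37.png
```

apply_moves(moves="-1 -0.005 -0.013 0.1 0 0 0;-1 0 0 0.2 0 0 0;-1 0 0 0.17 0 0 0;-1 0 0 0.12 0 0 0;-1 0 0 0.08 0 0 0;-1 0 0 0.05 0 0 0;-1 0 0 0 0 0 0;-1 0 0 0 0 0 0;-0.3 0 0 0 0 0 0;1 0 0 0 0 0 0;1 0 0 0 0 0 0;1 0 0 0 0 0 0")

```text
t: 29.63
eef_pos: [0.4173, -0.2289, 0.004]
tool_rot: [0.001, 0.513, 0.859, -0.0]
contact_force: [-3.5, 2.3, 12.6]
gripper_width: 0.651
```

apply_moves(moves="1 0 0 0 0 0 0;1 0 0 0 0 0 0;1 0 0 0 0 0 0", force=60)

```text
t: 29.88
eef_pos: [0.4174, -0.2289, 0.0042]
tool_rot: [0.001, 0.513, 0.859, -0.0]
contact_force: [-3.1, 3.0, 14.1]
gripper_width: 0.649
```

```bash
python3 g.py .417 -.2275 .13 118.3
```

```text
t 29.88 pos [ 0.4174 -0.2289  0.0042] tilt 0.09 w 0.649 q7 2.12 F [-3.1  3.  14.1]
turn units [0.01 0.02 0.  ] shift (after turn) units [ 0.012  0.003 -1.049]
```

apply_moves(moves="1 0 0 -0.05 0 0 0;1 0 0 -0.05 0 0 0;1 0 0 -0.05 0 0 0;1 0 0 0 0 0 0;1 0 0 0 0 0 0;1 0 0 0 0 0 0")

```text
t: 30.38
eef_pos: [0.4167, -0.2288, 0.0206]
tool_rot: [-0.0, 0.513, 0.858, 0.0]
contact_force: [0.7, -0.9, -4.1]
gripper_width: 0.642
```

```bash
python3 inhand.py round_block -.004 | head -3;python3 -c "
from h import *
p=shot('wrist');cv2.imwrite('pics/w7.png',p['image'][:,:,::-1]);p=shot('side');cv2.imwrite('pics/s7.png',cv2.resize(p['image'][220:330,190:350,::-1],None,fx=4,fy=4))"; python3 g.py .417 -.2275 .13 118.3
```

```text
tcp [ 0.4166 -0.2286  0.0204] psi 118.3 ['wrist', 'side']
['wrist'] dz -0.004 xy [ 0.4175 -0.2279] tool off mm [0.2 1.1] yaw -2.1 iou 0.956
['side'] dz -0.004 xy [ 0.4139 -0.2272] tool off mm [ 2.5 -1.8] yaw 8.0 iou 0.745
t 30.68 pos [ 0.4168 -0.2286  0.0205] tilt 0.02 w 0.645 q7 2.14 F [ 0.3 -0.5 -5.3]
turn units [-0.   -0.01  0.  ] shift (after turn) units [ 0.007  0.006 -0.913]
```

View pics/w7.png

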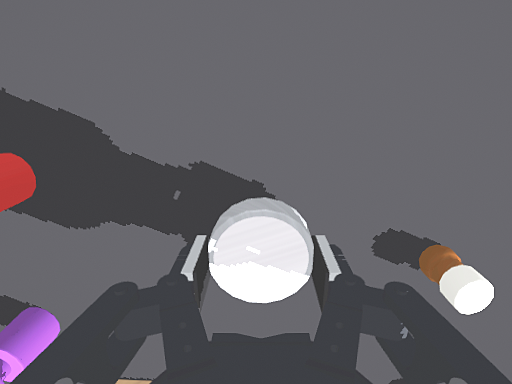

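View pics/s7.png

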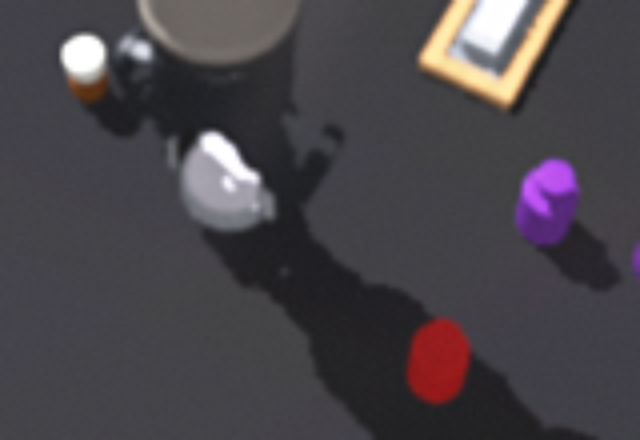

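apply_moves(moves="1 0 0 -0.1 0 0 0;1 0 0 -0.2 0 0 0;1 0 0 -0.25 0 0 0;1 0 0 -0.2 0 0 0;1 0 0 -0.15 0 0 0;1 0 0 0 0 0 0;1 0 0 0 0 0 0;1 0 0 0 0 0 0")

```text
t: 31.35
eef_pos: [0.4159, -0.2284, 0.1275]
tool_rot: [-0.001, 0.513, 0.858, -0.0]
contact_force: [1.2, 0.6, -5.7]
gripper_width: 0.644
```

```bash
python3 inhand.py round_block -.004 | head -2;python3 g.py .6133 .222 .13 118.3
```

```text
tcp [ 0.4157 -0.2282  0.1271] psi 118.3 ['wrist', 'side']
['wrist'] dz -0.004 xy [ 0.4171 -0.2278] tool off mm [-0.3  1.4] yaw 8.2 iou 0.954
t 31.55 pos [ 0.4161 -0.2283  0.1274] tilt 0.15 w 0.644 q7 2.26 F [ 1.  -0.3 -3.9]
turn units [-0.02 -0.03  0.  ] shift (after turn) units [ 2.525  3.226 -0.022]
```

apply_moves(moves="1 0.06 0.08 0 0 0 0;1 0.12 0.16 0 0 0 0;1 0.185 0.236 0 0 0 0;1 0.185 0.236 0 0 0 0;1 0.185 0.236 0 0 0 0;1 0.185 0.236 0 0 0 0;1 0.185 0.236 0 0 0 0;1 0.185 0.236 0 0 0 0;1 0.185 0.236 0 0 0 0;1 0.185 0.236 0 0 0 0;1 0.185 0.236 0 0 0 0;1 0.185 0.236 0 0 0 0")

```text
t: 32.55
eef_pos: [0.5761, 0.1352, 0.1275]
tool_rot: [-0.001, 0.513, 0.859, -0.001]
contact_force: [0.8, -0.3, -4.9]
gripper_width: 0.646
```

apply_moves(moves="1 0.18 0.23 0 0 0 0;1 0.15 0.19 0 0 0 0;1 0.1 0.126 0 0 0 0;1 0.065 0.08 0 0 0 0;1 0 0 0 0 0 0;1 0 0 0 0 0 0;1 0 0 0 0 0 0;1 0 0 0 0 0 0;1 0 0 0 0 0 0;1 0 0 0 0 0 0")

```text
t: 33.38
eef_pos: [0.6141, 0.2203, 0.1288]
tool_rot: [0.0, 0.513, 0.858, -0.0]
contact_force: [0.6, -0.0, -3.2]
gripper_width: 0.647
```

```bash
python3 inhand.py round_block -.004 | head -2;python3 g.py .6133 .222 .0102 118.3
```

```text
tcp [0.6141 0.2209 0.1289] psi 118.3 ['wrist', 'side']
['wrist'] dz -0.004 xy [0.6151 0.2209] tool off mm [-0.5  0.8] yaw 9.5 iou 0.935
t 33.58 pos [0.6141 0.2213 0.1289] tilt 0.01 w 0.644 q7 1.37 F [-0.3 -0.5 -4.7]
turn units [ 0.  0. -0.] shift (after turn) units [ 0.008 -0.003  0.989]
```

apply_moves(moves="1 0.008 -0.005 0.1 0 0 0;1 0 0 0.2 0 0 0;1 0 0 0.2 0 0 0;1 0 0 0.18 0 0 0;1 0 0 0.12 0 0 0;1 0 0 0.08 0 0 0;1 0 0 0.05 0 0 0;1 0 0 0.03 0 0 0;1 0 0 0 0 0 0;1 0 0 0 0 0 0;1 0 0 0 0 0 0;1 0 0 0 0 0 0")

```text
t: 34.58
eef_pos: [0.6138, 0.2224, 0.0145]
tool_rot: [0.001, 0.513, 0.859, 0.001]
contact_force: [-0.1, -0.1, -3.4]
gripper_width: 0.642
```

```bash
python3 g.py .6133 .222 .0102 118.3
python3 -c "
from h import *
p=shot('wrist');cv2.imwrite('pics/w8.png',p['image'][:,:,::-1])"
```

```text
t 34.58 pos [0.6138 0.2224 0.0145] tilt 0.1 w 0.642 q7 1.3 F [-0.1 -0.1 -3.4]
turn units [ 0.03  0.   -0.  ] shift (after turn) units [-0.001 -0.005  0.036]
```

View pics/w8.png

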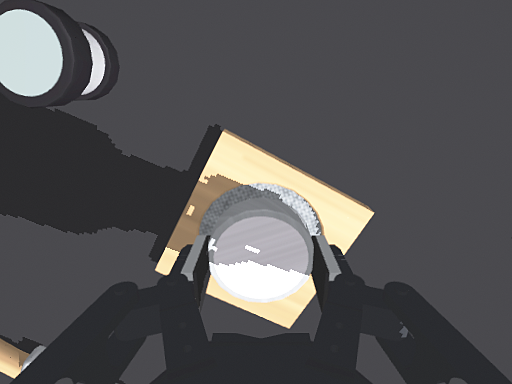

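The round block (262,255) is concentric with its recess, and the loupe at (35,55) is well clear. Lowering it.

apply_moves(moves="1 0 0 0.02 0 0 0;1 0 0 0.014 0 0 0;1 0 0 0 0 0 0;1 0 0 0 0 0 0;1 0 0 0 0 0 0")

```text
t: 35.05
eef_pos: [0.6135, 0.2223, 0.0104]
tool_rot: [0.0, 0.513, 0.858, 0.0]
contact_force: [-2.6, -1.9, 6.3]
gripper_width: 0.645
```

apply_moves(moves="-0.4 0 0 0 0 0 0;-0.6 0 0 0 0 0 0;-0.75 0 0 0 0 0 0;-0.75 0 0 0 0 0 0;-0.75 0 0 -0.1 0 0 0;-0.75 0 0 -0.3 0 0 0;-0.75 0 0 -0.3 0 0 0;-0.75 0 0 -0.3 0 0 0;-0.75 0 0 -0.3 0 0 0;-0.75 0 0 -0.1 0 0 0;-0.75 0 0 0 0 0 0;-0.75 0 0 0 0 0 0")

```text
t: 36.05
eef_pos: [0.6134, 0.2223, 0.1786]
tool_rot: [0.001, 0.513, 0.859, 0.001]
contact_force: [-0.4, -0.6, -0.3]
gripper_width: 0.875
```

```bash
cat > fin.py <<'E'
from h import *
H=dict(round_block=(.6137,.2225),square_block=(.4843,.401),knob_weight=(.4825,-.0033),bar=(.6395,-.209),loupe=(.5698,.0945),dial_gauge=(.574,-.0993))
for n in ("wrist","scene","side"):
    p=shot(n)
    for name,h in H.items():
        for k in nets.outline_of(p,name)[:6]:
            ys,xs=np.nonzero(k["region"]);w=ray(p,(xs.mean(),ys.mean()),.02)
            if np.hypot(w[0]-h[0],w[1]-h[1])<.05:
                z=0 if name in("loupe","dial_gauge") else .006
                f=fit(name,[(p,k["region"])],z0=z,yaw=name in("bar","square_block","dial_gauge"));print(n,name,round(k["score"],2),np.round(f,3),"d mm",round(1000*np.hypot(f[0]-h[0],f[1]-h[1]),1));break
    if n=="side": cv2.imwrite("pics/fin.png",cv2.resize(p["image"][85:285,130:360,::-1],None,fx=3,fy=3))
o=bot.get_obs();print(o["t"],o["eef_pos"])
E
python3 fin.py
```

```text
wrist round_block 0.64 [0.615 0.223 0.258 0.972] d mm 1.0
wrist square_block 0.73 [0.484 0.402 1.949 0.919] d mm 1.2
wrist loupe 0.58 [0.57  0.095 0.157 0.904] d mm 0.7
wrist dial_gauge 0.73 [ 0.574 -0.102  1.606  0.935] d mm 2.6
scene round_block 0.53 [0.613 0.22  0.144 0.855] d mm 2.9
scene square_block 0.69 [0.483 0.4   0.391 0.912] d mm 1.6
scene bar 0.75 [ 0.636 -0.212  3.622  0.894] d mm 4.4
scene loupe 0.66 [0.567 0.095 0.176 0.828] d mm 2.6
scene dial_gauge 0.5 [ 0.572 -0.1    1.586  0.887] d mm 2.4
side round_block 0.69 [ 0.613  0.222 -0.023  0.915] d mm 1.2
side square_block 0.58 [0.485 0.402 0.391 0.902] d mm 0.9
side knob_weight 0.66 [ 0.491 -0.036 -0.213  0.328] d mm 33.5
side bar 0.57 [ 0.642 -0.207  3.648  0.826] d mm 2.8
side loupe 0.53 [0.569 0.095 0.124 0.876] d mm 0.7
side dial_gauge 0.65 [ 0.573 -0.102  1.605  0.919] d mm 2.8
37.1 [0.61310225 0.22215185 0.17745557]
```

View pics/fin.png

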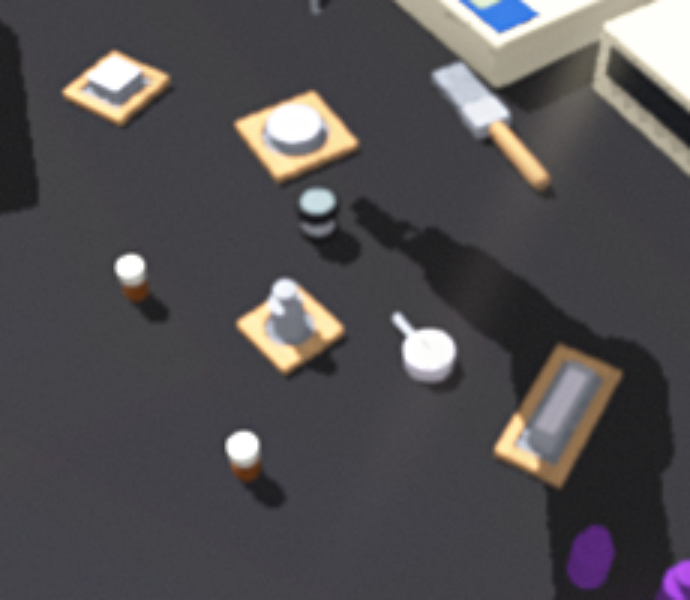

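```bash
python3 -c "
from station import bot
print(bot.hand_in())"
```

```text
the job is handed in; nothing more can be done
None
```

All four pieces are in their matching holders, and I handed the job in at about 37 s of the 109 s allowed. I set each one down onto the recess floor under force feedback before releasing it; `hand_in` reports no verdict.

- **Positions:** my last camera fits put the round block, square block and bar within 1–4.5 mm of their holder centres. The weight measured about 1 mm off just after release. The limit is 12 mm.
- **Bystanders:** the loupe and dial gauge read within 3 mm of where they started, which is about the measuring noise. I did not touch the purple and red look-alikes.
- **Robot:** the arm is clear of everything, at about 178 mm above the bench.
- **Failed check:** in the final round, the side camera's fit of the weight was poor (overlap 0.33) and read 33 mm off, and the other two cameras gave no fit of it. I discounted that reading because the same picture shows the weight upright in its recess, which agrees with the earlier fit.

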